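# Set a lens clamp a quarter turn off its seat

### The job

One of the two bench clamps has a trial lens lying under its screw; the other clamp is empty. On the clamp with the lens, turn the thumbscrew clockwise until it seats, then back it off a quarter turn so that the lens can still be rotated, and finish while still holding the thumbscrew there between the fingers. Leave the empty clamp's screw as it is and do not shift the lens.

Things in the scene. Friction and masses are not known exactly. Their poses are not given: they have to be found in the camera images.
- lens_ring (a point): centre of the ring of the trial lens (a clear lens in a black ring, 39 mm across and 6 mm thick, with a short flat handle that points roughly to the robot). It lies on the table of one of the two clamps, under the screw, ring centre within about 8 mm of the screw's axis. Another trial lens that lies on the worktop has nothing to do with the job
- clamp_a_table (a point): the clamp that starts on the left (+y): grey C-shaped bench clamp fixed to the worktop, 104 x 76 mm base, 80 mm high to the top of its arm, its column on the far side from the robot and its mouth towards the robot. This point: centre of its round white lens table's top, 46 mm across, 18 mm above the worktop, on the screw's axis. The frame turns with the clamp. It may hold the lens or be empty
- clamp_b_table (a point): the clamp that starts on the right (-y): grey C-shaped bench clamp fixed to the worktop, 104 x 76 mm base, 80 mm high to the top of its arm, its column on the far side from the robot and its mouth towards the robot. This point: centre of its round white lens table's top, 46 mm across, 18 mm above the worktop, on the screw's axis. The frame turns with the clamp. It may hold the lens or be empty
- screw_a_wing (a point): centre of the flat upright wing of the thumbscrew on top of the left clamp: the steel wing is 28 mm wide (this frame's x), 9 mm thick (its y; pinch it across this) and 26 mm tall (vertical z); this point is 0.111 m above the worktop when seated and rises 3 mm a turn; the wing's top is 12 mm above it. 14 mm below this point the wing sits on a round collar, 18 mm across and 7 mm high; under the collar is the clamp's boss, whose top is 27 to 29 mm below this point
- screw_b_wing (a point): centre of the flat upright wing of the thumbscrew on top of the right clamp: the steel wing is 28 mm wide (this frame's x), 9 mm thick (its y; pinch it across this) and 26 mm tall (vertical z); this point is 0.111 m above the worktop when seated and rises 3 mm a turn; the wing's top is 12 mm above it. 14 mm below this point the wing sits on a round collar, 18 mm across and 7 mm high; under the collar is the clamp's boss, whose top is 27 to 29 mm below this point
- screw_a_wing_edge (a point): middle of one narrow edge of the left thumbscrew's wing, 14 mm from the screw's axis
- screw_b_wing_edge (a point): middle of one narrow edge of the right thumbscrew's wing, 14 mm from the screw's axis
- screw_a (a joint): turn of the left clamp's thumbscrew in rad: 0 = seated (a hard stop, the foot is down on the lens height), grows counter-clockwise seen from above as it is backed off, to a stop at 4.0; starts 1.2 to 3.0. Turn clockwise seen from above to tighten. It stays where it is left; turning takes about 0.05 N m, and the resistance rises sharply at the seat
- screw_b (a joint): turn of the right clamp's thumbscrew in rad: 0 = seated (a hard stop, the foot is down on the lens height), grows counter-clockwise seen from above as it is backed off, to a stop at 4.0; starts 1.2 to 3.0. Turn clockwise seen from above to tighten. It stays where it is left; turning takes about 0.05 N m, and the resistance rises sharply at the seat
Things that resemble listed ones, but are neither listed nor needed, are in the scene too. Leave any brown look-alike of the part that bears clamp_a_table alone. Leave any green look-alike of the part that bears lens_ring alone.

How it is judged:
By the outcome, as a careful person would: the job done as asked, in the order asked, and still so for the second after the job is handed in, while the arm keeps its last pose, push and grip.
It also fails if it takes over 69 s, if anything falls off the work surface, if the arm or the gripper's body presses on something with over 40 N, if the wrist force passes 120 N, or if a joint passes its speed limit or range.

### The arm

A 6-joint arm with a two-finger parallel gripper is mounted at the origin on a cart in front of the work surface, level with it; the furniture and walls round the work are solid. World frame = base frame: x ahead of the robot, y to its left, z up, the work surface at z = 0. Lengths are in mm, angles in rad, forces in N, time in s.
With the tool pointing down it reaches from about 275 to 750 mm from the base axis. Payload 10.2 kg.
Tool frame: the origin (TCP) lies at the very end of the fingers, on their centre line; the grasp point (between the pads) lies 19 mm behind it (ctrl.tcp_to_grasp is the distance from the TCP to the grasp point, in mm); z points along the fingers, x is the direction in which the jaws open and shut, and the axes are right-handed (so a half turn about z gives the same grasp; the last joint's range is limited). The gripper opens to 85 mm and grips with 20 to 120 N. Pads are 22 mm wide; open, the fingers measure 114 mm over their backs; the gripper's body (76 mm by 85 mm) begins 54 mm behind the grasp point. The pads swing forward as they close: fully open they stand 13 mm farther back than shut.
Start: joints at [0.991, 0.313, 1.498, -0, 1.331, -0.223], TCP at [183.384, 491.937, 231.294] pointing down, gripper open.
Joint ranges: [-2.94, 2.94], [-0.97, 2.17], [0.19, 2.56], [-1.23, 4.37], [0.02, 3.11], [-2.88, 2.88]. Speed limits (rad/s): [2.39, 2.39, 3.01, 3.14, 3.14, 3.14].

### API

Orientations are given as a unit quaternion [w, x, y, z].
In Python, from rig import monitor, vision, order, ctrl gives the robot as it stands. The module is installed in compiled form; this text tells all that it offers.
- The arm moves only by the shell command python3 -m pendant 'ROWS' [FORCE]. ROWS is JSON, a list that holds one entry, the list of rows, each a list of 5 numbers: the closure, from -1 (fully open) to 1 (shut), then the shift along the world's x, y, z in m, then the turn about the world's z in degrees. In form: [[[fingers, dx, dy, dz, spin], ...]]. A call has 1 to 20 rows; each row is the pose to reach, as a shift and turn from the pose commanded when the call began; what a row does not reach only later rows make up. A row lasts 1/10 s, in which the tool goes at most 50 mm and 8.59 degrees, less where a joint would pass 70% of its speed; a pose out of reach is approached as far as the arm can. A call with a gripper value outside its range is refused whole. The fingers move at their own pace and stop on an object; FORCE is the grip in N (left out, the last holds). Time passes only in rows, so rows that repeat a pose let the fingers close. It gives the time, the measured TCP pose, the force and the opening at its end, in the units of the state.
- monitor.sense(): the state, without advancing time (a new reading comes with each control period).
- vision.capture(name): name is "scene" or "top" or "wrist"; returns (picture, depth): 480x640x3 uint8, red, green, blue; 480x640 float32, mm along the optical axis (not along the pixel's ray), 0 where there is no reading.
- vision.camera_info(name): a dict with "fov_y" (degrees; the focal length in pixels is half the picture's height over the tangent of half this angle, whatever the lens; pixels are square), "cx", "cy" (the principal point, pixels), "R" (3x3) and "t" (3): a world point X has camera coordinates R X + t; the wrist camera has in their place "hand_eye" (4x4, takes a point from camera to tool coordinates, whose origin is the TCP and whose axes are the tool frame's). Camera axes: x right, y down, z forward; pixel columns grow to the right and rows downward; lengths in mm; the calibration is good to about 2 mm. The wrist camera is an equidistant fisheye: a pixel r from the principal point sees the ray r / f radians off the axis. A picture is of the moment at which its call begins: read the wrist's pose just before it. camera_info takes no time and is no camera call.
- order.finish_job(): hands the job in, once; it reports no verdict.
The state is a dict: "time_s": time; "joints": joint angles; "dq": joint speeds; "tau": joint torques, N m; "eef_pos": TCP position; "ee_rot": TCP orientation; "force": force on the tool from outside, world axes, zero at the start; "wrist_torque": the same for the moment, N m; "grip_width": opening from 0.0 (shut) to 1.0 (fully open).
Only numpy, scipy, OpenCV 4.12 (cv2) and the standard library are available. Lean on these libraries where they do the work, as an engineer would, in place of code of your own. Each camera call takes 0.05 s, during which the arm holds its last target.

## Working session

There is one attempt and no reset: what is moved stays moved. The work goes in short steps, Python scripts to look and compute and a shell command to move; the robot and the scene stay as the last step left them, time stands still between calls to the robot, and variables do not carry over. Pictures are saved under pics/ and viewed, and the job is handed in when it is done.

```bash
mkdir -p pics; cat > h.py <<'E'
import numpy as np, cv2
from rig import monitor, vision, order, ctrl
def cap(name,fn):
    s=monitor.sense(); im,d=vision.capture(name)
    cv2.imwrite(f'pics/{fn}.png',im[:,:,::-1]); np.savez(f'{fn}.npz',im=im,d=d,pos=s['eef_pos'],rot=s['ee_rot'])
    return im,d,s
def world(name,d,u,v,dep=None):
    c=vision.camera_info(name); f=240/np.tan(np.radians(c['fov_y']/2))
    z=d[int(round(v)),int(round(u))] if dep is None else dep
    p=np.array([(u-c['cx'])/f*z,(v-c['cy'])/f*z,z])
    return np.array(c['R']).T@(p-np.array(c['t']))
def cloud(name,d):
    c=vision.camera_info(name); f=240/np.tan(np.radians(c['fov_y']/2))
    v,u=np.mgrid[0:480,0:640]
    p=np.stack([(u-c['cx'])/f*d,(v-c['cy'])/f*d,d],-1)
    return (p-np.array(c['t']))@np.array(c['R'])
E
python3 - <<'E'
from h import *
cap('scene','s0');cap('top','t0')
print(monitor.sense()); print(ctrl.tcp_to_grasp)
for n in ('scene','top','wrist'): print(vision.camera_info(n))
E
```

```text
{'time_s': 0.1, 'joints': array([ 9.90567514e-01,  3.13410508e-01,  1.49837902e+00,  5.59569032e-06,
        1.33096342e+00, -2.23379521e-01]), 'dq': array([ 0.00026204, -0.00114739, -0.00401981,  0.0012945 , -0.00150947,
        0.0012846 ]), 'tau': array([ 2.10432874e-03, -4.12901759e+01, -2.60142195e+01, -2.58838818e-04,
        3.09989300e-03, -3.55287068e-05]), 'eef_pos': array([183.26750235, 491.73165329, 230.7771286 ]), 'ee_rot': array([ 2.14602342e-04,  8.21378276e-01,  5.70383547e-01, -5.38999466e-04]), 'force': array([ 0.4998613 ,  0.06247586, -0.33779025]), 'wrist_torque': array([-0.00072125, -0.04867615, -0.03528871]), 'grip_width': 1.0008908806652512}
18.700000000000003
{'fov_y': 45.29024758808496, 'cx': 317.71437950741614, 'cy': 247.4047673673467, 'R': array([[-0.70813254, -0.70598764,  0.01139097],
       [-0.54331832,  0.5345238 , -0.64737123],
       [ 0.45094735, -0.46461356, -0.76208971]]), 't': array([383.43727992, 343.493266  , 755.42694588])}
{'fov_y': 49.46135319882643, 'cx': 330.48271466360285, 'cy': 248.25699366789678, 'R': array([[ 0.01245129, -0.99969483, -0.02133547],
       [-0.98988552, -0.00930788, -0.1415628 ],
       [ 0.14132101,  0.02288231, -0.98969933]]), 't': array([ 10.73918428, 530.85718206, 860.55891986])}
{'fov_y': 65.70646984690485, 'cx': 321.40953649941605, 'cy': 238.3535491194089, 'hand_eye': array([[ 9.99999859e-01,  4.34713533e-04, -3.06300841e-04,
        -3.31344120e-01],
       [-3.16401288e-04,  9.49314655e-01,  3.14327194e-01,
        -8.04440038e+01],
       [ 4.27418162e-04, -3.14327053e-01,  9.49314659e-01,
        -1.42033896e+02],
       [ 0.00000000e+00,  0.00000000e+00,  0.00000000e+00,
         1.00000000e+00]])}
```

View pics/s0.png

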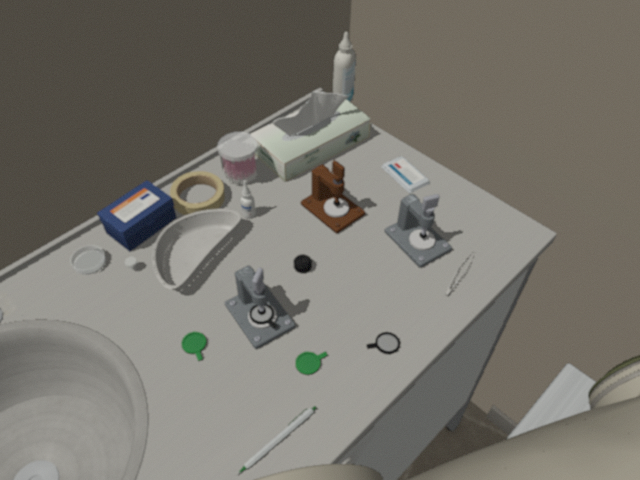

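View pics/t0.png

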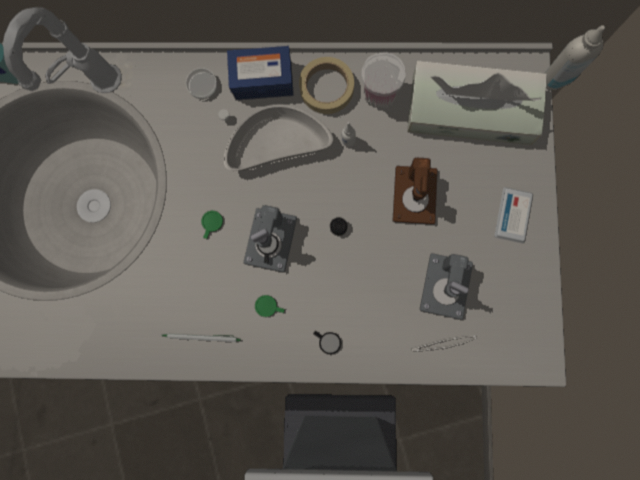

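```bash
python3 - <<'E'
from h import *
im=cv2.imread('pics/t0.png'); s=cv2.imread('pics/s0.png')
a=cv2.resize(im[195:280,235:310],None,fx=5,fy=5,interpolation=cv2.INTER_CUBIC)
b=cv2.resize(s[260:345,220:300],None,fx=5,fy=5,interpolation=cv2.INTER_CUBIC)
cv2.imwrite('pics/c0.png',np.hstack([a,b]))
a=cv2.resize(im[245:325,415:480],None,fx=5,fy=5,interpolation=cv2.INTER_CUBIC)
b=cv2.resize(s[190:270,380:460],None,fx=5,fy=5,interpolation=cv2.INTER_CUBIC)
cv2.imwrite('pics/c1.png',np.hstack([a,b]))
for n in('t0','s0'):
    d=np.load(n+'.npz')['d']; W=cloud({'t':'top','s':'scene'}[n[0]],d)
    # high points near left clamp
    m=(d>0)&(abs(W[...,1]-(105))<80)&(abs(W[...,0]-500)<90)&(W[...,2]>90)&(W[...,2]<140)
    P=W[m]; print(n,len(P),P.mean(0),P.min(0),P.max(0))
    print(world({'t':'top','s':'scene'}[n[0]],d,*{'t':(262,237),'s':(258,275)}[n[0]]))
    v,u=np.where(m)
    for q in range(0,len(P),max(1,len(P)//40)): print(u[q],v[q],P[q].round(1))
    print(world({'t':'top','s':'scene'}[n[0]],d,*{'t':(300,190),'s':(290,235)}[n[0]]))
E
```

```text
t0 169 [537.72015993 126.37337852 116.53376284] [530.17709798 114.66445442  94.75412992] [548.47932822 139.34921543 127.52006294]
[537.01769554 123.80482987 112.98960547]
263 229 [547.8 120.8 124.9]
263 230 [546.  120.5 126. ]
260 231 [544.6 125.4 124.8]
264 231 [544.8 119.2 123.9]
258 232 [543.1 128.6 124.2]
262 232 [542.9 122.1 125.5]
266 232 [543.5 116.2 122.6]
257 233 [541.6 130.2 123.5]
261 233 [542.  124.3 121.5]
265 233 [541.5 117.5 124.6]
254 234 [540.  135.  123.1]
258 234 [540.3 128.9 121.6]
262 234 [540.  122.2 124. ]
266 234 [540.7 116.5 120.1]
253 235 [538.1 136.2 124.8]
257 235 [538.1 129.8 125.2]
261 235 [538.7 124.1 122.1]
265 235 [539.8 118.7 115.9]
251 236 [536.5 139.3 124.9]
255 236 [536.7 133.1 124.2]
259 236 [536.6 126.7 124.9]
263 236 [538.2 121.8 115.7]
267 236 [540.2 117.3 103.7]
254 237 [535.  134.6 124.5]
258 237 [535.3 128.5 123.1]
262 237 [537.  123.8 113. ]
266 237 [539.2 119.4 100.1]
254 238 [533.2 134.3 125.8]
258 238 [534.2 128.9 120.2]
262 238 [536.3 124.6 107.7]
266 238 [537.8 119.5  98.8]
254 239 [531.4 133.9 127.5]
258 239 [533.5 129.9 114.3]
262 2
[... 1133 characters left out ...]
104.9]
256 281 [530.8 139.5 125. ]
261 281 [535.7 127.  108.7]
255 282 [532.  140.7 122.6]
260 282 [534.6 129.8 109.9]
253 283 [533.7 143.2 120.9]
258 283 [532.1 135.5 115.1]
263 283 [536.6 123.   99.1]
257 284 [530.7 138.5 116.8]
262 284 [535.7 125.7 100. ]
255 285 [532.6 140.8 114.8]
260 285 [533.7 131.1 104.6]
253 286 [533.6 143.9 114.2]
259 286 [533.4 133.3 104.4]
264 286 [532.3 125.   97.6]
257 287 [530.1 139.5 111.1]
262 287 [531.4 129.5 100.3]
255 288 [532.4 141.6 108.4]
260 288 [533.1 132.1  98.6]
254 289 [533.7 142.7 105.6]
259 289 [532.9 134.3  98.4]
254 290 [534.  142.8 103. ]
259 290 [531.  135.9  99.3]
257 291 [534.2 137.4  95. ]
[ 6.43767696e+02 -3.03030102e+01  5.68403400e-01]
```

View pics/c0.png

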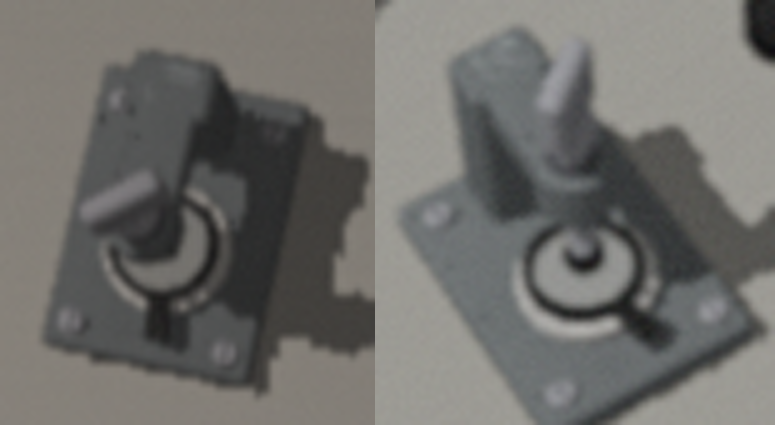

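View pics/c1.png

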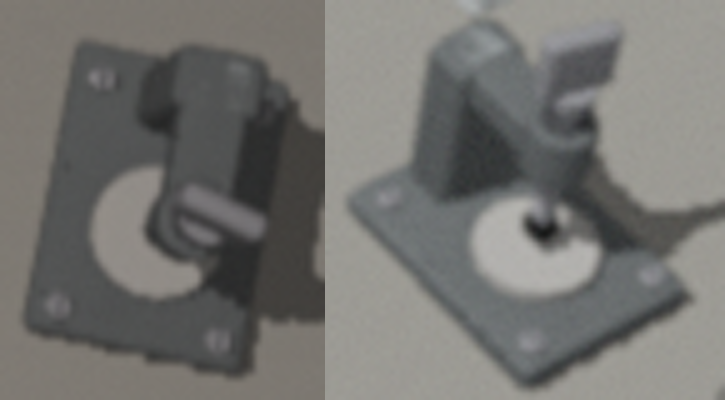

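```bash
python3 - <<'E'
from h import *
for n in('t0','s0'):
    cam={'t':'top','s':'scene'}[n[0]]
    d=np.load(n+'.npz')['d']; W=cloud(cam,d)
    m=(d>0)&(abs(W[...,1]-(130))<30)&(abs(W[...,0]-537)<30)&(W[...,2]>119)&(W[...,2]<140)
    P=W[m]; r=cv2.minAreaRect(P[:,:2].astype(np.float32)); print(n,len(P),P.mean(0),r)
    C=P[:,:2]-P[:,:2].mean(0); w,V=np.linalg.eigh(C.T@C); print(np.degrees(np.arctan2(V[1,1],V[0,1])))
    # white table
    im=np.load(n+'.npz')['im'].astype(int)
    m=(d>0)&(abs(W[...,1]-125)<50)&(abs(W[...,0]-530)<50)&(W[...,2]>14)&(W[...,2]<27)
    P=W[m]; print(len(P),P.min(0),P.max(0),cv2.minEnclosingCircle(P[:,:2].astype(np.float32)))
E
```

```text
t0 103 [539.01615645 127.29180328 123.60271463] ((539.1991577148438, 127.744873046875), (8.65739917755127, 27.326316833496094), 30.112064361572266)
119.11563770341449
508 [496.14448054  85.91560945  14.01732246] [579.02113214 168.0556533   26.97005305] ((543.4193115234375, 127.3460922241211), 52.78746795654297)
s0 107 [537.65406308 131.16574357 124.00216329] ((538.8251953125, 130.6503448486328), (9.900941848754883, 28.021299362182617), 28.90907859802246)
117.32304974181739
796 [493.69847873  88.53177085  14.00224504] [579.84902895 174.3015573   26.94867339] ((539.1018676757812, 131.41665649414062), 54.72408676147461)
```

```bash
python3 -m pendant '[[[-1,0.03,-0.03,0,-4],[-1,0.06,-0.06,0,-8],[-1,0.09,-0.09,0,-12],[-1,0.12,-0.12,0,-16],[-1,0.15,-0.15,0,-20],[-1,0.18,-0.18,0,-24],[-1,0.21,-0.21,0,-28],[-1,0.24,-0.24,0,-32],[-1,0.27,-0.27,0,-36],[-1,0.30,-0.30,0,-40],[-1,0.33,-0.33,0,-43],[-1,0.345,-0.355,0,-43],[-1,0.354,-0.364,0,-43],[-1,0.354,-0.364,0,-43],[-1,0.354,-0.364,0,-43]]]' 30
```

```text
time_s: 1.6
eef_pos: [536.8, 128.8, 231.2]
ee_rot: [-0.0, 0.973, 0.23, -0.0]
force: [0.0, -0.0, 0.4]
grip_width: 1.003
```

```bash
cat >> h.py <<'E'
from scipy.spatial.transform import Rotation as Ro
def wcloud(d,s):
    c=vision.camera_info('wrist'); f=240/np.tan(np.radians(c['fov_y']/2))
    v,u=np.mgrid[0:480,0:640]; x=u-c['cx'];y=v-c['cy']; r=np.hypot(x,y)+1e-9; th=r/f
    k=np.tan(th)/r
    p=np.stack([x*k*d,y*k*d,d],-1); H=np.array(c['hand_eye'])
    p=p@H[:3,:3].T+H[:3,3]; q=s['ee_rot']
    return Ro.from_quat([q[1],q[2],q[3],q[0]]).apply(p.reshape(-1,3)).reshape(p.shape)+s['eef_pos']
E
python3 - <<'E'
from h import *
im,d,s=cap('wrist','w0'); W=wcloud(d,s); print(s['joints'],s['eef_pos'])
m=(d>0)&(abs(W[...,1]-(130))<30)&(abs(W[...,0]-537)<30)&(W[...,2]>118)&(W[...,2]<140)
P=W[m]; r=cv2.minAreaRect(P[:,:2].astype(np.float32)); print(len(P),P.mean(0),P.max(0),r)
E
```

```text
[ 2.31495560e-02  3.73106509e-01  1.41437400e+00  3.47278734e-04
  1.35473895e+00 -4.41110674e-01] [536.80478649 128.84680461 231.1559778 ]
448 [539.38929366 129.71970895 123.2092129 ] [549.25312756 141.88046671 125.68499945] ((539.914794921875, 128.78793334960938), (8.6641845703125, 27.686630249023438), 28.81108283996582)
```

View pics/w0.png

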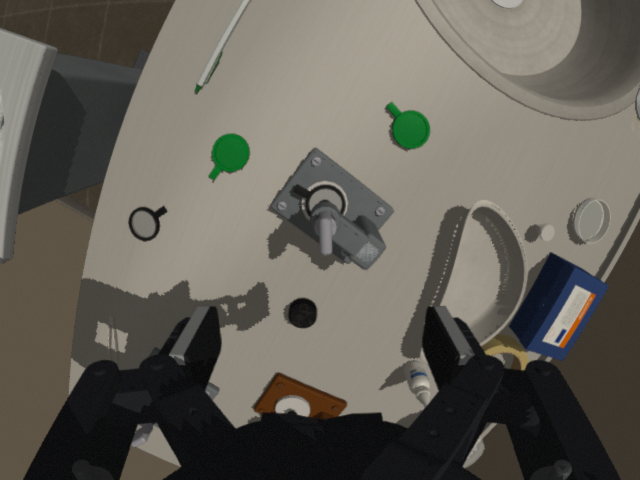

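Candidates: clamp A with the lens (top 265,240), clamp B, empty (top 445,290), brown look-alike (top 415,195). Lens-like objects: loose lens (330,342), green ones (212,222) and (266,306). The crop shows the black ring and handle under clamp A's screw. The wrist view agrees, with the wing at (327,232). The job is on A. All three cameras put the wing near (539.5, 129.5), normal about 28.8°.

```bash
python3 -m pendant '[[[0,0.0027,0.0007,0,2.2],[0,0.0027,0.0007,-0.03,2.2],[0,0.0027,0.0007,-0.06,2.2],[0,0.0027,0.0007,-0.085,2.2],[0,0.0027,0.0007,-0.1,2.2],[0,0.0027,0.0007,-0.11,2.2],[0,0.0027,0.0007,-0.12,2.2],[0,0.0027,0.0007,-0.126,2.2],[0,0.0027,0.0007,-0.129,2.2],[0,0.0027,0.0007,-0.129,2.2],[0,0.0027,0.0007,-0.129,2.2]]]' 30
python3 - <<'E'
from h import *
im,d,s=cap('wrist','w1'); print(s['joints'],s['eef_pos'],s['force'],s['grip_width'])
E
```

```text
time_s: 2.75
eef_pos: [540.3, 128.7, 102.8]
ee_rot: [0.0, 0.969, 0.248, 0.0]
force: [-0.1, 0.5, -0.5]
grip_width: 0.502
[ 2.28078012e-02  5.09127624e-01  1.56677769e+00  2.56127271e-05
  1.06486216e+00 -4.79069829e-01] [540.3323911  128.66190833 102.75330166] [-0.08567708  0.45000698 -0.54934773] 0.5018819625942121
```

View pics/w1.png

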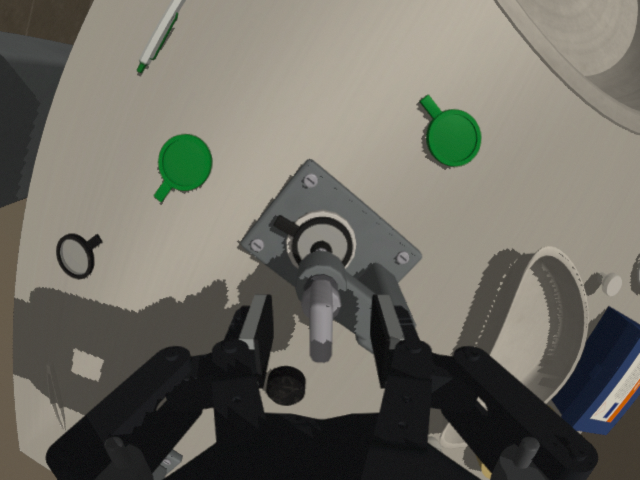

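The wing (320,330) stands between the pads (258 and 375), roughly centred. I'll close on it.

```bash
python3 -m pendant '[[[0.5,0,0,0,0],[0.6,0,0,0,0],[0.7,0,0,0,0],[0.8,0,0,0,0],[1,0,0,0,0],[1,0,0,0,0],[1,0,0,0,0],[1,0,0,0,0],[1,0,0,0,0],[1,0,0,0,0]]]' 30
python3 - <<'E'
from h import *
im,d,s=cap('wrist','w2'); print(s['joints'],s['eef_pos'],s['force'],s['wrist_torque'],s['grip_width'])
E
```

```text
time_s: 3.8
eef_pos: [540.1, 128.6, 102.4]
ee_rot: [0.0, 0.969, 0.248, 0.0]
force: [-1.4, -0.9, 2.2]
grip_width: 0.094
[ 2.28048335e-02  5.09553427e-01  1.56722151e+00 -5.21500063e-05
  1.06470791e+00 -4.79112837e-01] [540.11667558 128.63800659 102.37608097] [-1.36608579 -0.91209645  2.24375116] [-0.07650416  0.21866629 -0.03174578] 0.09391180465504392
```

View pics/w2.png

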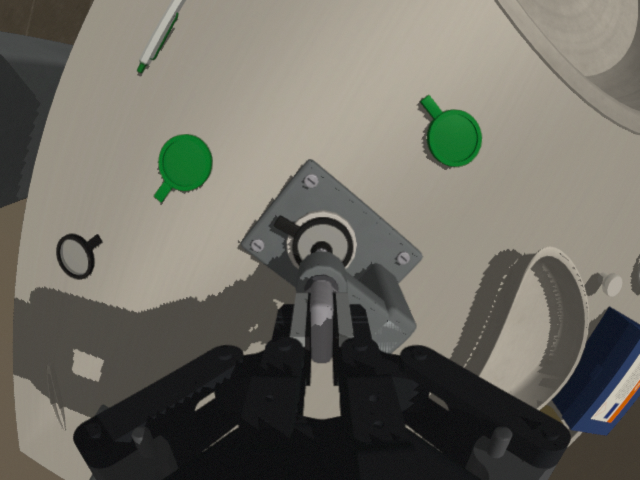

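Holding (opening about 8 mm) with low side forces, lens undisturbed. I'll turn clockwise in small steps and watch the moment.

```bash
cat > st.py <<'E'
from h import *
s=monitor.sense(); q=s['ee_rot']; x=Ro.from_quat([q[1],q[2],q[3],q[0]]).as_matrix()[:,0]
print('yaw',np.degrees(np.arctan2(x[1],x[0])).round(2),'j6',s['joints'][5].round(3),'pos',s['eef_pos'].round(2),'F',s['force'].round(1),'T',s['wrist_torque'].round(3),'tau6',s['tau'][5].round(3),'w',round(s['grip_width'],3),'t',s['time_s'])
E
python3 st.py
python3 -m pendant '[[[1,0,0,0,-6],[1,0,0,-0.0001,-12],[1,0,0,-0.0001,-18],[1,0,0,-0.0002,-24],[1,0,0,-0.0002,-30]]]' 30; python3 st.py
python3 -m pendant '[[[1,0,0,0,-6],[1,0,0,-0.0001,-12],[1,0,0,-0.0001,-18],[1,0,0,-0.0002,-24],[1,0,0,-0.0002,-30]]]' 30; python3 st.py
```

```text
yaw 28.76 j6 -0.479 pos [540.13 128.63 102.39] F [-1.4 -0.5  2.1] T [-0.176  0.233 -0.1  ] tau6 -0.051 w 0.097 t 3.85
time_s: 4.35
eef_pos: [540.0, 128.6, 102.1]
ee_rot: [0.0, 1.0, -0.013, -0.0]
force: [-1.9, -0.9, 2.6]
grip_width: 0.096
yaw -1.47 j6 0.049 pos [539.97 128.61 102.11] F [-1.9 -0.9  2.6] T [-0.197  0.343  0.016] tau6 -1.319 w 0.096 t 4.35
time_s: 4.85
eef_pos: [539.9, 128.6, 101.9]
ee_rot: [0.0, 0.963, -0.271, -0.0]
force: [-1.2, -0.5, 1.7]
grip_width: 0.102
yaw -31.47 j6 0.572 pos [539.85 128.61 101.89] F [-1.2 -0.5  1.7] T [-0.137  0.377  0.058] tau6 -1.318 w 0.102 t 4.85
```

```bash
cat > ck.py <<'E'
import st,sys
sys.exit(1 if abs(st.s['wrist_torque'][2])>0.16 or st.s['joints'][5]>2.75 else 0)
E
(python3 -m pendant '[[[1,0,0,0,-2.5],[1,0,0,0,-5]]]' 30 >/dev/null; python3 ck.py) &&
(python3 -m pendant '[[[1,0,0,0,-2.5],[1,0,0,-0.0001,-5]]]' 30 >/dev/null; python3 ck.py) &&
(python3 -m pendant '[[[1,0,0,0,-2.5],[1,0,0,0,-5]]]' 30 >/dev/null; python3 ck.py) &&
(python3 -m pendant '[[[1,0,0,0,-2.5],[1,0,0,-0.0001,-5]]]' 30 >/dev/null; python3 ck.py) &&
(python3 -m pendant '[[[1,0,0,0,-2.5],[1,0,0,0,-5]]]' 30 >/dev/null; python3 ck.py) &&
(python3 -m pendant '[[[1,0,0,0,-2.5],[1,0,0,-0.0001,-5]]]' 30 >/dev/null; python3 ck.py)
```

```text
yaw -36.33 j6 0.657 pos [539.79 128.65 101.85] F [-1.7 -0.8  2.6] T [-0.168  0.461  0.052] tau6 -0.48 w 0.097 t 5.05
yaw -41.33 j6 0.744 pos [539.79 128.69 101.78] F [-3.1 -0.3  3.6] T [-0.118  0.471  0.087] tau6 -0.521 w 0.1 t 5.25
yaw -46.33 j6 0.831 pos [539.77 128.67 101.74] F [-2.4 -1.4  3.1] T [-0.07   0.405  0.036] tau6 -0.521 w 0.097 t 5.45
yaw -51.33 j6 0.919 pos [539.75 128.67 101.65] F [-3.3 -0.2  5.7] T [0.019 0.525 0.064] tau6 -0.522 w 0.102 t 5.65
yaw -56.32 j6 1.006 pos [539.73 128.73 101.66] F [-2.3 -0.3  1.8] T [-0.032  0.496 -0.001] tau6 -0.521 w 0.097 t 5.85
yaw -61.33 j6 1.093 pos [539.72 128.73 101.58] F [-2.6 -0.8  4.3] T [-0.017  0.548  0.061] tau6 -0.522 w 0.098 t 6.05
```

```bash

(python3 -m pendant '[[[1,0,0,0,-2.5],[1,0,0,0,-5]]]' 30 >/dev/null; python3 ck.py) &&
(python3 -m pendant '[[[1,0,0,0,-2.5],[1,0,0,-0.0001,-5]]]' 30 >/dev/null; python3 ck.py) &&
(python3 -m pendant '[[[1,0,0,0,-2.5],[1,0,0,0,-5]]]' 30 >/dev/null; python3 ck.py) &&
(python3 -m pendant '[[[1,0,0,0,-2.5],[1,0,0,-0.0001,-5]]]' 30 >/dev/null; python3 ck.py) &&
(python3 -m pendant '[[[1,0,0,0,-2.5],[1,0,0,0,-5]]]' 30 >/dev/null; python3 ck.py) &&
(python3 -m pendant '[[[1,0,0,0,-2.5],[1,0,0,-0.0001,-5]]]' 30 >/dev/null; python3 ck.py) &&
(python3 -m pendant '[[[1,0,0,0,-2.5],[1,0,0,0,-5]]]' 30 >/dev/null; python3 ck.py) &&
(python3 -m pendant '[[[1,0,0,0,-2.5],[1,0,0,-0.0001,-5]]]' 30 >/dev/null; python3 ck.py)
```

```text
yaw -66.33 j6 1.181 pos [539.71 128.76 101.58] F [-2.5 -0.1  2.9] T [-0.025  0.539  0.08 ] tau6 -0.521 w 0.097 t 6.25
yaw -71.33 j6 1.268 pos [539.69 128.79 101.46] F [-2.  -0.3  3.5] T [0.009 0.641 0.025] tau6 -0.522 w 0.099 t 6.45
yaw -76.33 j6 1.355 pos [539.68 128.79 101.48] F [-2.8  1.1  4.2] T [0.043 0.581 0.044] tau6 -0.522 w 0.099 t 6.65
yaw -81.33 j6 1.442 pos [539.7  128.8  101.41] F [-2.9  0.1  5. ] T [0.025 0.637 0.064] tau6 -0.522 w 0.098 t 6.85
yaw -86.33 j6 1.53 pos [539.68 128.83 101.38] F [-3.1  0.6  4. ] T [0.109 0.544 0.064] tau6 -0.522 w 0.097 t 7.05
yaw -91.33 j6 1.617 pos [539.66 128.86 101.29] F [-3.   0.5  4.2] T [0.101 0.594 0.004] tau6 -0.522 w 0.098 t 7.25
yaw -96.33 j6 1.704 pos [539.66 128.9  101.29] F [-2.1  1.3  4.3] T [0.17  0.592 0.066] tau6 -0.522 w 0.097 t 7.45
yaw -101.33 j6 1.791 pos [539.7  128.91 101.22] F [-3.3  0.3  4.5] T [0.128 0.626 0.068] tau6 -0.521 w 0.098 t 7.65
```

```bash

(python3 -m pendant '[[[1,0,0,0,-2.5],[1,0,0,0,-5]]]' 30 >/dev/null; python3 ck.py) &&
(python3 -m pendant '[[[1,0,0,0,-2.5],[1,0,0,0,-5]]]' 30 >/dev/null; python3 ck.py) &&
(python3 -m pendant '[[[1,0,0,0,-2.5],[1,0,0,0,-5]]]' 30 >/dev/null; python3 ck.py) &&
(python3 -m pendant '[[[1,0,0,0,-2.5],[1,0,0,-0.0001,-5]]]' 30 >/dev/null; python3 ck.py) &&
(python3 -m pendant '[[[1,0,0,0,-2.5],[1,0,0,0,-5]]]' 30 >/dev/null; python3 ck.py) &&
(python3 -m pendant '[[[1,0,0,0,-2.5],[1,0,0,-0.0001,-5]]]' 30 >/dev/null; python3 ck.py) &&
(python3 -m pendant '[[[1,0,0,0,-2.5],[1,0,0,0,-5]]]' 30 >/dev/null; python3 ck.py) &&
(python3 -m pendant '[[[1,0,0,0,-2.5],[1,0,0,-0.0001,-5]]]' 30 >/dev/null; python3 ck.py)
```

```text
yaw -106.23 j6 1.877 pos [539.75 128.86 101.27] F [-3.1 -0.1  4.6] T [0.153 0.421 1.077] tau6 0.432 w 0.098 t 7.85
```

Seated: the moment jumped from 0.07 to 1.08 N m between yaw -101.3° and -106.2°. I'll unload slowly to find the seat angle.

```bash

python3 -m pendant '[[[1,0,0,0,0]]]' 30 >/dev/null; python3 st.py
python3 -m pendant '[[[1,0,0,0,1]]]' 30 >/dev/null; python3 st.py
python3 -m pendant '[[[1,0,0,0,1]]]' 30 >/dev/null; python3 st.py
python3 -m pendant '[[[1,0,0,0,1]]]' 30 >/dev/null; python3 st.py
python3 -m pendant '[[[1,0,0,0,1]]]' 30 >/dev/null; python3 st.py
python3 -m pendant '[[[1,0,0,0,1]]]' 30 >/dev/null; python3 st.py
```

```text
yaw -106.15 j6 1.876 pos [539.8  128.86 101.27] F [-2.5  0.5  3.7] T [0.076 0.534 0.984] tau6 1.435 w 0.099 t 7.95
yaw -105.07 j6 1.857 pos [539.87 128.83 101.26] F [-3.4  0.   5.4] T [0.149 0.674 0.773] tau6 1.262 w 0.099 t 8.05
yaw -104.09 j6 1.84 pos [539.88 128.79 101.22] F [-4.3  1.7  4.4] T [0.186 0.734 0.651] tau6 0.897 w 0.096 t 8.15
yaw -103.14 j6 1.823 pos [539.89 128.74 101.19] F [-3.7  2.   5.3] T [0.268 0.722 0.467] tau6 0.717 w 0.096 t 8.25
yaw -102.17 j6 1.806 pos [539.86 128.8  101.19] F [-4.5  2.2  4.3] T [0.37  0.888 0.269] tau6 0.505 w 0.097 t 8.35
yaw -101.21 j6 1.789 pos [539.8  128.84 101.19] F [-4.3  1.4  5.1] T [0.349 0.824 0.026] tau6 0.241 w 0.096 t 8.45
```

Torque falls to zero at yaw ≈ -101.2°, the same angle at which it first rose, so the grip did not slip. A quarter turn back puts the target yaw at -11.2°.

```bash

python3 -m pendant '[[[1,0,0,0,6],[1,0,0,0.0001,12],[1,0,0,0.0001,18],[1,0,0,0.0002,24],[1,0,0,0.0002,30],[1,0,0,0.0003,36],[1,0,0,0.0003,42],[1,0,0,0.0004,48],[1,0,0,0.0004,54],[1,0,0,0.0005,60],[1,0,0,0.0005,66],[1,0,0,0.0006,72],[1,0,0,0.0006,78],[1,0,0,0.0007,84],[1,0,0,0.0007,88],[1,0,0,0.0007,90.2],[1,0,0,0.0007,90.2],[1,0,0,0.0007,90.2]]]' 30; python3 st.py
python3 - <<'E'
from h import *
cap('wrist','w3'); im,d,s=cap('scene','s3')
a=cv2.imread('pics/s3.png'); b=cv2.imread('pics/s0.png')
r=lambda i:cv2.resize(i[230:345,210:310],None,fx=4,fy=4)
cv2.imwrite('pics/c3.png',np.hstack([r(b),r(a)]))
E
```

```text
time_s: 10.25
eef_pos: [540.1, 128.5, 102.0]
ee_rot: [-0.0, 0.995, -0.096, -0.0]
force: [-3.5, -0.4, 5.5]
grip_width: 0.094
yaw -11.06 j6 0.215 pos [540.11 128.48 101.96] F [-3.5 -0.4  5.5] T [-0.027  0.69   0.074] tau6 0.025 w 0.094 t 10.25
```

View pics/w3.png

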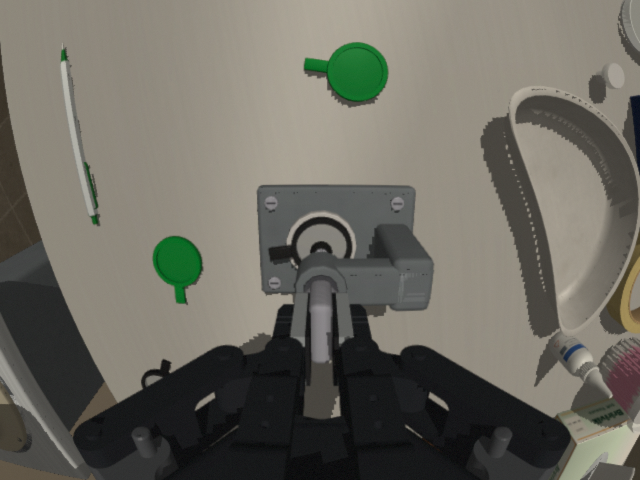

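View pics/c3.png

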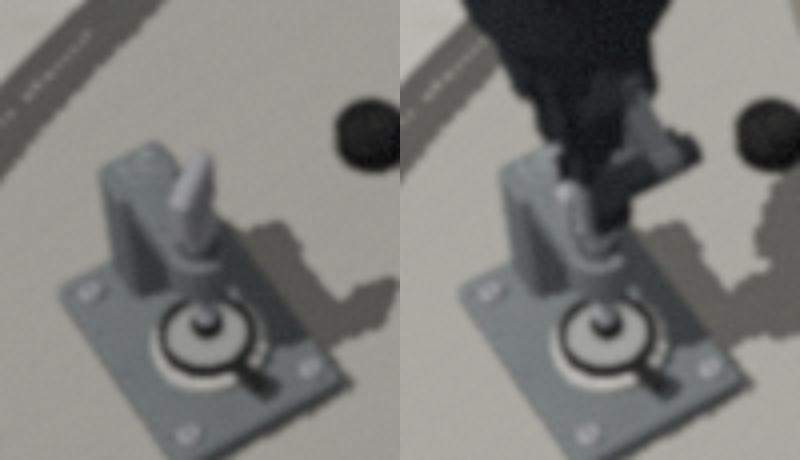

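The wing (320,310) is still square between the pads. In the scene crop, the ring and handle sit where they were before. I'm handing in.

```bash
python3 -c "
from rig import order
print(order.finish_job())"; python3 st.py
```

```text
the job is handed in; nothing more can be done
None
the job is handed in; nothing more can be done
```

I turned the thumbscrew on the left clamp (A), the one with the lens, clockwise about 130° until it seated. I then backed it off about 90° and handed in at about 10.4 s, still gripping the wing at 30 N.

- **Seat:** the wrist moment jumped from about 0.07 to 1.08 N m at the stop. It fell back to zero at tool yaw -101.2°, the same angle where it first rose, so the grip did not slip. The final yaw was -11.1°.
- **Last checks:** the wrist picture shows the wing still square between the pads. The before/after crops show the lens not visibly shifted. The largest force I read was about 6 N.
- **Empty clamp:** I did not touch clamp B.
- **Odd or missing:** the last z moment read +0.07 N m, the opposite sign to what I expected after backing off. I took it as noise or bias of the sensor. I also tried to read the state after handing in, but the rig refused, so nothing was measured during the final second.

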